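# Show the helper the scoop and the missed mould cavity

## Robot

A 6-joint arm with a two-finger parallel gripper is mounted at the origin on the work surface. World frame = base frame: x ahead of the robot, y to its left, z up, the work surface at z = 0. Lengths are in mm, angles in rad, forces in N, time in s.
With the tool pointing down it reaches from about 425 to 950 mm from the base axis. Payload 14.7 kg.
Tool frame: the origin (TCP) lies between the finger pads; the fingertips stand 8 mm ahead of it and the grasp point (between the pads) lies 11 mm behind it; z points along the fingers, x is the direction in which the jaws open and shut, and the axes are right-handed (so a half turn about z gives the same grasp; the last joint's range is limited). The gripper opens to 85 mm and grips with 20 to 120 N. Pads are 22 mm wide; open, the fingers measure 114 mm over their backs; the gripper's body (76 mm by 85 mm) begins 54 mm behind the grasp point. The pads swing forward as they close: fully open they stand 13 mm farther back than shut.
Start: joints at [-0.047, 0.48, 1.596, -0, 1.065, -0.047], TCP at [649.994, 0.021, 239.297] pointing down, gripper open.
Joint ranges: [-2.75, 2.75], [-0.82, 2.05], [0.23, 2.67], [-1.56, 4.7], [0.09, 2.69], [-2.92, 2.92]. Speed limits (rad/s): [1.89, 1.89, 2.39, 3.01, 3.01, 3.01].

## Interface

Orientations are given as a unit quaternion [x, y, z, w].
In Python, from workcell import bot gives the robot as it stands. Calls block until the motion is done:
- bot.reach(position, orientation): joint-space move of the TCP to a pose.
- bot.servo_line(position, ori=None, max_speed=150): straight line of the TCP; ori=None keeps the orientation; max_speed is the mean speed in mm/s.
- bot.move_joints(angles): joint-space move.
- bot.move_gripper(opening, newtons=None): finger opening in mm; newtons is the grip in N (None keeps the last); returns when the fingers have stopped.
- bot.wait(seconds).
- bot.solve_ik(position, orientation): joint angles nearest the present ones, or None.
- bot.observe(): the state.
- bot.camera(name): name is "scene" or "side" or "wrist"; returns the picture (480x640x3 uint8, red, green, blue); there is no depth.
- bot.camera_model(name): a dict with "fov_y" (degrees; the focal length in pixels is half the picture's height over the tangent of half this angle, whatever the lens; pixels are square), "cx", "cy" (the principal point, pixels), "rvec" (rotation vector, rad) and "tvec" (3), from world to camera coordinates, as OpenCV has them. Camera axes: x right, y down, z forward; pixel columns grow to the right and rows downward; lengths in mm; the calibration is good to about 2 mm. The wrist camera is an equidistant fisheye: a pixel r from the principal point sees the ray r / f radians off the axis. A picture is of the moment at which its call begins: read the wrist's pose just before it. camera_model takes no time and is no camera call; for the wrist camera it gives the pose at the moment of the call.
A pose or a line that the arm cannot do raises bot.MotionError and nothing moves.
- bot.job_done(): hands the job in, once; it reports no verdict.
The state is a dict: "t": time; "q": joint angles; "joint_velocities": joint speeds; "joint_torque": joint torques, N m; "position": TCP position; "tool_rot": TCP orientation; "wrist_force": force on the tool from outside, world axes, zero at the start; "moment": the same for the moment, N m; "opening": finger opening in mm.
Only numpy, scipy, OpenCV 4.12 (cv2) and the standard library are available. Lean on these libraries where they do the work, as an engineer would, in place of code of your own. Each camera call takes 0.05 s, during which the arm holds its last target. There are 200 camera calls.

## Task

A helper is filling the blue moulds and has missed one cavity in the filled one. Show them what to do without touching anything: point straight down at the metal scoop, with your fingertips about a finger's breadth above it, and hold there for two seconds; then point in the same way at the one empty cavity in the mould of white blocks and hold for two seconds. Come down to each from well above, point at nothing else, leave everything where it lies, and finish with your hand raised at least 20 cm above the table.

Things in the scene. Friction and masses are not known exactly. Their poses are not given: they have to be found in the camera images.
- scoop_mouth (a point): Centre of the open mouth of the polished steel measuring scoop, 36 mm above the table, level with the scoop's highest edge. The round bowl is 60 mm across at the rim; a flat handle 14 mm wide, level with the rim, runs from it along the point's -x axis and ends 117 mm from this point. z is up. The scoop is loose, light (about 70 g) and lies on the table on one side of the sheet pan, left or right; anywhere over its bowl or handle counts as pointing at it.
- gap_mouth (a point): Centre of the mouth of the one empty cavity in the mould of white blocks, at the level of the mould's rim (45 mm above the table). The cavity is 31 mm square and 38 mm deep, its floor blue; it may be any of the 15 in that mould. x and y run along the mould's sides, z is up.
- mould_rim (a point): Centre of the top of the blue silicone mould that is filled with white blocks, at rim level, 45 mm above the table. The mould is 178 mm (along x) by 110 mm (along y) and 42 mm high, with 5 x 3 cavities at 34 mm pitch; 14 hold set white blocks whose tops lie 1.5 mm below the rim. It is fixed in an aluminium sheet pan (250 x 335 mm, rim 24 mm high) beside the empty mould, on either side of it.
- empty_mould_rim (a point): Centre of the top of the second blue mould, the same shape and height, with all 15 cavities empty; not part of the job. x along its 178 mm side, y along its 110 mm side, z up.
- tamper_center (a point): Centre of the loose dark wooden tamper, a square bar 240 mm long (along x), 34 mm wide and 34 mm high, lying on the table on the other side of the pan from the scoop; 17 mm above the table. Leave it alone.
- spray_center (a point): Centre (85 mm above the table) of the loose amber spray bottle with a black head, 47 mm across and 178 mm high, standing off the far corner of the pan on the left or right. Leave it alone.
- white_bottle_center (a point): Centre (83 mm above the table) of the loose white bottle with a green label, 51 mm across and 166 mm high, standing off the far corner of the pan on the side away from the spray bottle. Leave it alone. Farther out to the sides a red mixing bowl (260 mm across, 100 mm high, centre at x 0.76, y -0.60) and a shallow brown sheet pan (330 x 240 mm, 24 mm high, centre at x 0.74, y 0.60) stand fixed.

How it is judged:
By the outcome, as a careful person would: the job done as asked, in the order asked, and still so for the second after the job is handed in, with the robot touching nothing.
It also fails if it takes over 50 s, if anything falls off the work surface, if the arm or the gripper's body presses on something with over 40 N, if the wrist force passes 120 N, or if a joint passes its speed limit or range.

## Working session

There is one attempt and no reset: what is moved stays moved. The work goes in short steps, each a Python script; the robot and the scene stay as the last script left them, time stands still between calls to the robot, and variables do not carry over. Pictures are saved under pics/ and viewed, about 8 in all and at most 12, crops included, and the job is handed in when it is done.

```bash
mkdir -p pics; cat > h.py <<'E'
import numpy as np, cv2
from workcell import bot
def snap(n,f):
    m=bot.camera_model(n); im=np.array(bot.camera(n)); cv2.imwrite('pics/'+f,im[:,:,::-1]); return m,im
def ray(m,u,v,n):
    f=240/np.tan(np.radians(m['fov_y'])/2); x=(u-m['cx'])/f; y=(v-m['cy'])/f
    if n=='wrist':
        r=np.hypot(x,y); s=np.sin(r)/max(r,1e-9); d=np.array([x*s,y*s,np.cos(r)])
    else: d=np.array([x,y,1.])
    R=cv2.Rodrigues(np.array(m['rvec'],float))[0]; t=np.array(m['tvec'],float).ravel()
    return -R.T@t, R.T@d
def plane(m,u,v,z,n):
    c,d=ray(m,u,v,n); return c+d*(z-c[2])/d[2]
E
python3 - <<'E'
from h import *
import pickle
M={}
for n in('scene','side','wrist'):
    M[n],_=snap(n,n+'1.png')
    print(n,M[n],ray(M[n],320,240,n))
pickle.dump(M,open('m1.pkl','wb'))
o=bot.observe();print(o)
E
```

```text
scene {'fov_y': 48.09283751552434, 'cx': 317.1959480551735, 'cy': 231.87885169631542, 'rvec': array([ 2.41536019,  1.00086807, -0.26172297]), 'tvec': array([-415.68484201, -320.65956273, 1607.70364284])} (array([1065.95760564, -512.0437172 , 1209.07942705]), array([-0.34571991,  0.37560227, -0.86003246]))
side {'fov_y': 43.62213487223258, 'cx': 316.53678562650845, 'cy': 238.30934933942947, 'rvec': array([ 2.17056205, -0.80487693,  0.35089632]), 'tvec': array([-432.18329194,  313.5328554 , 1122.00494016])} (array([ -76.31363483, -772.77550524,  970.03844389]), array([ 0.48551252,  0.57256739, -0.66067047]))
wrist {'fov_y': 65.70646984690485, 'cx': 317.2286386882092, 'cy': 240.12038681172362, 'rvec': array([-2.82934090e+00, -3.33363548e-04,  1.68203586e-03]), 'tvec': array([-649.73643536,  -40.28198004,  379.23329325])} (array([650.17886689,  78.19780061, 372.49229399]), array([ 0.00633272, -0.3068847 , -0.95172563]))
{'t': 0.15, 'q': array([-4.65938549e-02,  4.80720732e-01,  1.59670605e+00, -5.88503389e-06,
        1.06514077e+00, -4.65846274e-02]), 'joint_velocities': array([ 0.00022163, -0.00156835, -0.00175316, -0.00100408, -0.00195888,
       -0.00095824]), 'joint_torque': array([-4.27572886e-04, -9.51149726e+01, -4.30458927e+01, -2.65440685e-04,
        8.19593843e-03, -1.37463962e-04]), 'position': array([6.49691664e+02, 3.74810313e-02, 2.38807050e+02]), 'tool_rot': array([ 9.99999881e-01, -3.18723703e-06, -4.87041882e-04, -2.01309608e-05]), 'wrist_force': array([-0.54983916, -1.01741379, -0.27247831]), 'moment': array([-0.00554195, -0.01440339, -0.04894003]), 'opening': 85.56068595982761}
```

View pics/scene1.png

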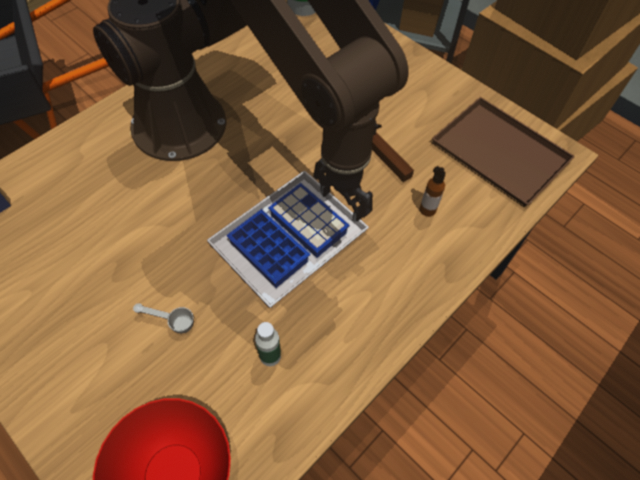

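View pics/wrist1.png

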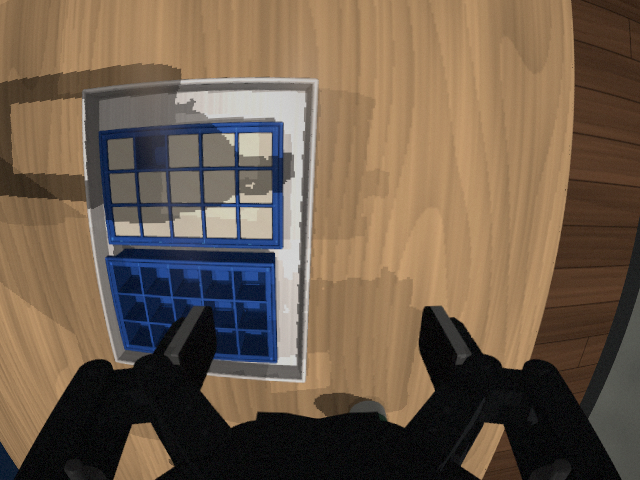

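The scene view shows the scoop on the right of the pan: bowl at about (180,320), handle end at about (138,309). The filled mould is the farther one. In the wrist view, its empty cavity is at about (151,152), second column from the left in the top row.

```bash
python3 - <<'E'
from h import *
import pickle
M=pickle.load(open('m1.pkl','rb'))
p=lambda n,u,v,z:print(n,u,v,plane(M[n],u,v,z,n).round(1))
for u,v in [(102,130),(283,123),(281,246),(108,243),(151,152)]:p('wrist',u,v,45)
for u,v in [(313,193),(307,202),(303,200)]:p('scene',u,v,45)
for u,v in [(180,319),(138,309)]:p('scene',u,v,36)
p('wrist',368,410,20)
E
```

```text
wrist 102 130 [439.9  85.2  45. ]
wrist 283 123 [620.   79.4  45. ]
wrist 281 246 [616.  -33.3  45. ]
wrist 108 243 [431.8 -30.8  45. ]
wrist 151 152 [494.2  59.1  45. ]
scene 313 193 [483.   86.5  45. ]
scene 307 202 [492.5  54.7  45. ]
scene 303 200 [480.5  51.7  45. ]
scene 180 319 [ 515.6 -382.    36. ]
scene 138 309 [ 426.6 -435.9   36. ]
wrist 368 410 [ 715. -265.   20.]
```

View pics/side1.png

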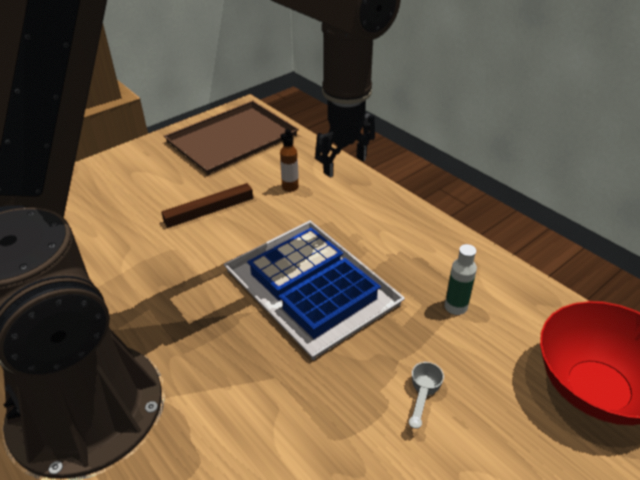

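The side view agrees: bowl at (427,377), handle end at (415,425), and the gap in the corresponding cell of the filled mould. Next I'll close the fingers while high, go above the scoop and take a close look.

```bash
python3 - <<'E'
from h import *
import pickle
M=pickle.load(open('m1.pkl','rb'))
print('side',plane(M['side'],427,377,36,'side').round(1),plane(M['side'],415,425,36,'side').round(1))
q=[1,0,0,0]
bot.servo_line([650,0,300]); bot.move_gripper(0)
bot.reach([514,-384,240],q); bot.wait(.3)
o=bot.observe();print(o['t'],o['position'],o['opening'],o['q'],o['wrist_force'])
m,_=snap('wrist','w2.png'); pickle.dump(m,open('m2.pkl','wb'))
snap('side','s2.png')
R=cv2.Rodrigues(np.array(m['rvec'],float))[0];t=np.array(m['tvec'])
for dz in(0,8,21):   # predicted tip pixels
    c=R@(o['position']-[0,0,dz])+t; th=np.arctan2(np.hypot(*c[:2]),c[2]); f=240/np.tan(np.radians(m['fov_y'])/2)
    print(dz,np.array([m['cx'],m['cy']])+f*th*c[:2]/np.hypot(*c[:2]))
E
```

```text
side [ 508.4 -388.2   36. ] [ 417.1 -441.9   36. ]
3.3 [ 514.40455884 -383.48398442  240.06832531] -0.05312526952199199 [-6.87867595e-01  4.67653463e-01  1.61595641e+00  3.32733954e-05
  1.05791420e+00 -6.88760330e-01] [-0.19287388  0.08623094  0.3500621 ]
0 [316.25663073 320.58462971]
8 [316.29974022 311.31746985]
21 [316.36278565 297.85958723]
```

View pics/w2.png

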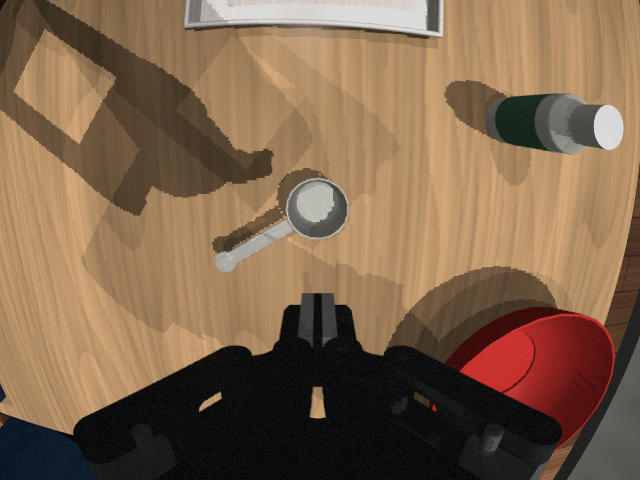

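View pics/s2.png

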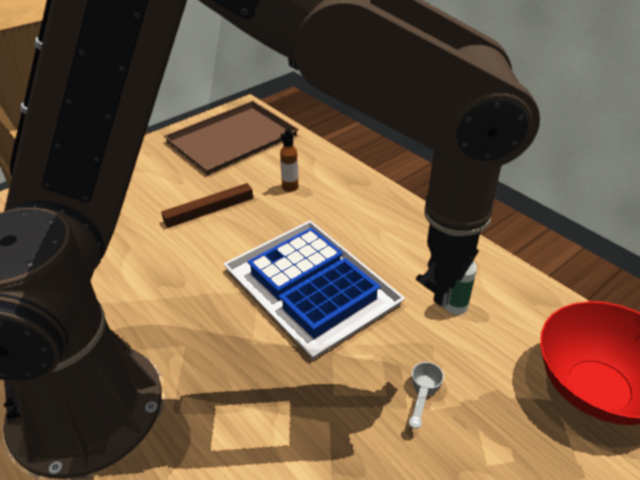

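The wrist view shows the scoop mouth at (317,209) and handle end at (225,261). The shut fingertips' front edge is at (317,293).

```bash
python3 - <<'E'
from h import *
import pickle
M=pickle.load(open('m1.pkl','rb'));m=pickle.load(open('m2.pkl','rb'))
print(plane(m,317,209,36,'wrist'),plane(m,225,261,36,'wrist'), plane(m,287,209,36,'wrist'),plane(m,348,209,36,'wrist'))
R=cv2.Rodrigues(np.array(m['rvec'],float))[0];t=np.array(m['tvec']);f=240/np.tan(np.radians(m['fov_y'])/2)
s=M['side'];fs=240/np.tan(np.radians(s['fov_y'])/2)
Rs=cv2.Rodrigues(s['rvec'])[0]
for dz in(0,8,21):
    c=R@(np.array([514.4,-383.5+11,240-dz]))+t; r=np.hypot(*c[:2]);print(dz,m['cy']+f*np.arctan2(r,c[2])*c[1]/r)
    c=Rs@np.array([514.4,-383.5,240-dz])+s['tvec'];print('side',fs*c[:2]/c[2]+[s['cx'],s['cy']])
E
```

```text
[ 514.59657602 -383.92324251   36.        ] [ 423.10464806 -436.32466211   36.        ] [ 486.5690088  -383.88388163   36.        ] [ 543.55964507 -383.82765371   36.        ]
0 296.9488317888337
side [440.9180833  299.08749482]
8 288.44860284282277
side [440.31275191 302.3915043 ]
21 276.19196537346795
side [439.34263168 307.68659807]
```

```bash
python3 - <<'E'
from h import *
import pickle
q=[1,0,0,0]
bot.servo_line([514.5,-384,240],q)
bot.servo_line([514.5,-384,59],q,80); bot.wait(2.8)
o=bot.observe();print(o['t'],o['position'],o['wrist_force'])
snap('side','s3.png')
bot.servo_line([514.5,-384,260],q,120)
bot.reach([493,58,260],q); bot.wait(.3)
o=bot.observe();print(o['t'],o['position'],o['q'])
m,_=snap('wrist','w3.png'); pickle.dump(m,open('m3.pkl','wb'))
E
```

```text
8.8583 [ 514.51065008 -383.99839286   58.99568534] [-0.17546505  0.20595462 -0.76267919]
12.6583 [493.1399134   57.5580969  259.92873585] [ 5.51487841e-02  2.42253694e-01  1.91544900e+00 -3.86063688e-05
  9.83992431e-01  5.59361656e-02]
```

View pics/w3.png

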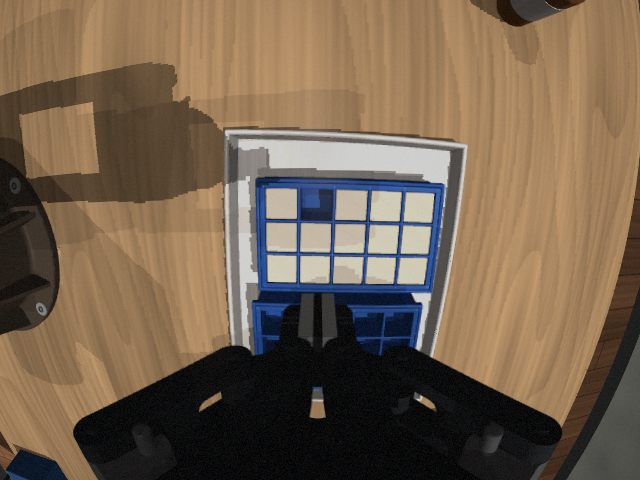

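View pics/s3.png

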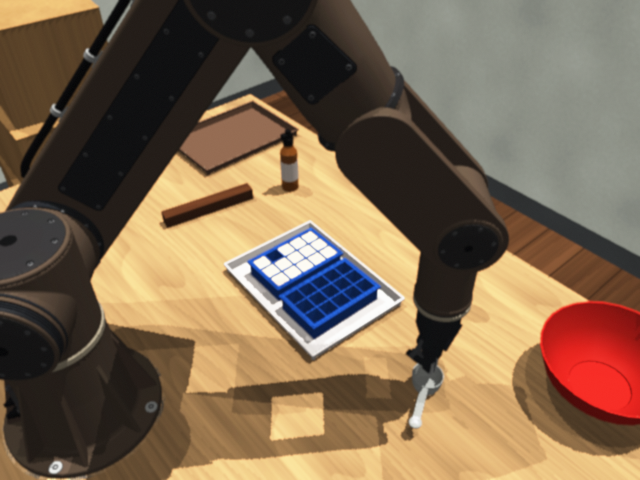

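The side view shows the fingertips just over the scoop bowl at (428,372), with the scoop undisturbed. The wrist view shows the empty cavity's mouth centred near (317,204), with cell edges at u 300–333 and v 188–221.

```bash
python3 - <<'E'
from h import *
import pickle
m=pickle.load(open('m3.pkl','rb'))
g=plane(m,317,204,45,'wrist');print(g, [plane(m,u,v,45,'wrist').round(1) for u,v in((258,181),(443,185),(433,291),(260,287))])
assert abs(g[0]-493)<8 and abs(g[1]-58)<8
q=[1,0,0,0]
x,y=g[:2]
bot.servo_line([x,y,260],q)
bot.servo_line([x,y,68],q,80); bot.wait(2.8)
o=bot.observe();print(o['t'],o['position'],o['wrist_force'])
snap('side','s4.png')
bot.servo_line([x,y,300],q,120); bot.wait(.5)
o=bot.observe();print(o['t'],o['position'],o['wrist_force'])
snap('scene','e.png')
E
```

```text
[493.27119947  59.53477498  45.        ] [array([437.1,  82.4,  45. ]), array([617.3,  80. ,  45. ]), array([617.9, -34.4,  45. ]), array([433.8, -28.2,  45. ])]
18.3083 [493.25760531  59.53365697  68.00967191] [-0.16569757  0.37394735  0.47332598]
20.9417 [493.27674256  59.50663253 299.99667337] [-0.36073141 -0.23704752  0.49091096]
```

View pics/s4.png

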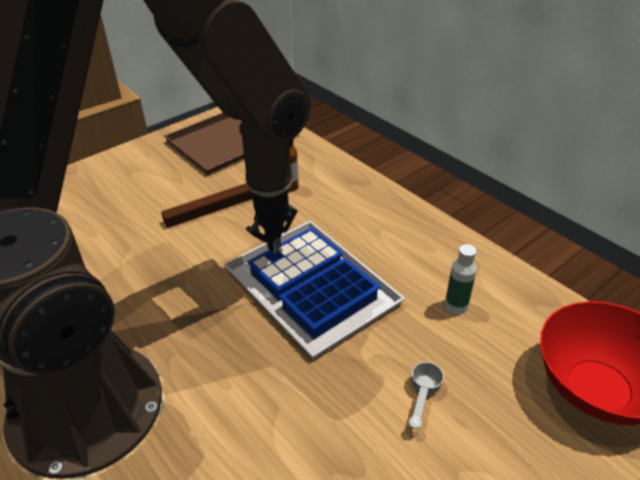

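View pics/e.png

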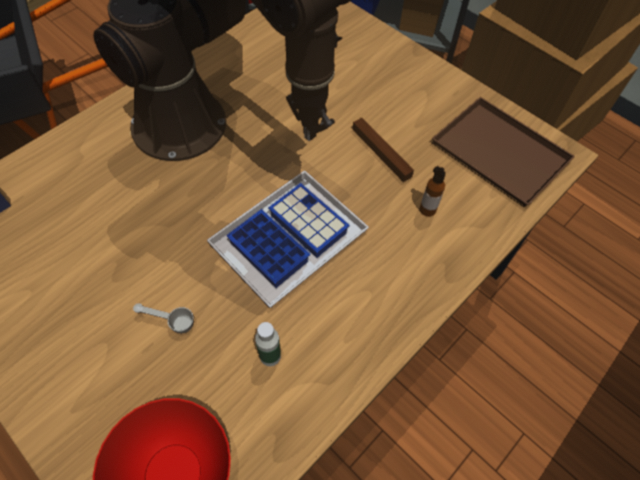

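The side view shows the fingertips over the gap at about (275,250). The final scene view shows everything where it was (scoop still at (180,320)) and the hand raised.

```bash
python3 -c "
from workcell import bot
bot.job_done()"
```

```text
the job is handed in; nothing more can be done
```

The arm pointed at the scoop and then at the empty cavity, touched nothing, and the job is handed in.

- **Scoop:** I closed the fingers while high and came straight down from 240 mm over the bowl, at (514.5, -384). I held for 2.8 s with the fingertips about 15 mm above the rim.
- **Empty cavity:** I rose to 260 mm, crossed over, and came down over the gap at (493, 59.5). I held for 2.8 s with the fingertips about 15 mm above the mould rim.
- **Finish:** The hand ended with the TCP (the tool point) at 300 mm, about 21 s into the 50 s allowed.

**Last checks:**
- **Contact:** wrist force readings stayed under 1 N at both holds and at the end.
- **Scene:** in the final picture, everything lies where it was at the start.
- **Position agreement:** the wrist and scene cameras agreed on the scoop to about 2 mm. The side camera's hand-picked pixel was about 7 mm off, well inside the 60 mm bowl. The mould outline measured 2–6 mm larger than its stated size.
- **Fingertip height:** the shut fingertips appeared 4–8 mm ahead of the TCP, and I used the stated 8 mm. The true gap may therefore be up to about 4 mm more than 15 mm.

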